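Snap the retaining clip onto the spindle of a revolving counter display

TASK

The turntable of the revolving counter display is only resting on its spindle, with the retaining E-clip laid ready on it, mouth towards the spindle. Take the clip fork from the cork mat and with it push the clip sideways into the spindle's groove until it snaps in, then give it a firm press with the fork (10 to 15 N) against the groove to be sure that it is fully home, without forcing it: the clip bears 25 N and no more, and neither gripper nor fingers should touch it. Lay the fork back flat on the mat as it was and leave the other things on the counter alone.

Things in the scene. Friction and masses are not known exactly. Their poses are not given: they have to be found in the camera images.
- spinner: revolving counter display, fixed: round dark foot (210 mm), white round turntable (240 mm wide, flat upper face 46 mm above the counter) that turns stiffly about the upright steel spindle in the middle, two wire card pockets (55 mm high) on its far half. Origin: on the spindle's axis at counter height; z up, x points roughly from the clip to the spindle
- seat (a point): point on the spindle's axis at the turntable's upper face; the clip is home when its origin lies here. The spindle is 30 mm thick, 70 mm tall above this; just above the face it has a groove 7 mm high, bottom 24 mm thick. It has play in its foot: some 4 N at the groove tips it to and fro, this point moving up to 5 mm along the spinner's x to an end stop, and it stays where it was pushed
- clip: grey plastic E-clip, flat, 5 mm thick, 35 mm over the arms, 26 g, lying on the turntable 30 to 42 mm in front of the spindle; slides easily there. Origin: centre of its round seat (24 mm, for the groove), at the underside; z up, +x is the open mouth, facing the spindle within about 0.25 rad. It has a straight bridge at the back and two springy arms ending in inward lips
- clip_back (a point): middle of the flat back face of the clip's bridge, 19 mm behind the clip's origin (x = -19 mm), at the underside; the face is 28 mm wide (y) and 5 mm high. A tab 8 mm wide stands out of its middle to x = -26.5 mm. The fork's tine ends push this face on both sides of the tab
- clip_lips (a point): middle between the two round lips (5 mm across) that end the clip's arms, 9 mm ahead of its origin; lip centres at y = +-11.4 mm. They meet the groove with the clip's origin 18 mm from the seat; the push then rises to some 10 to 16 N as the arms spread, and about 6 mm from the seat the clip springs home by itself, off the fork, to a hard stop
- fork: clip fork: bent strip of 4 mm steel with a brown wooden handle, 0.15 to 0.23 kg. The flat lower limb, 30 mm wide, lies on its underside from x = -45 mm and ends in two tines at x = 86 mm; the handle runs parallel above it, joined at the back. Origin: on the underside of the lower limb, below the handle; z up, +x towards the tine ends
- fork_tips (a point): middle between the square ends of the fork's two tines, at the underside, 86 mm ahead of the fork's origin. Tines 4 mm thick, 8 mm wide, 24 mm long, from |y| = 7 to 15 mm: the slot between them is 14 mm wide and takes the clip's tab
- fork_handle (a point): middle of the fork's handle, at x = -5 mm, z = 42 mm in the fork's frame. The handle is 80 mm long (x), 18 mm wide (y) and 22 mm tall (z = 31 to 53 mm), with 27 mm free below it; grasp it from above across y
- mat: cork mat, fixed, 200 x 100 x 4 mm, where the fork lies flat at the start and must lie at the end. Origin: centre of its underside on the counter, x along its length
- finial: aluminium end knob, 34 mm wide, 44 mm tall, standing in a shallow white tray on the other side of the display from the mat; leave it alone. Origin: centre of its underside
- globe: glass snow globe on a wooden foot, 72 mm wide, 85 mm tall; leave it alone. Origin: centre of its underside
- pot: white ceramic cup, 76 mm wide, 95 mm tall; leave it alone. Origin: centre of its underside
Mind the look-alikes: they are no part of the job. What is meant by the fork is not red or yellow, and is the larger of those in its own colour.

How it is judged:
On the way, in this order (a step that is already met when the one before it is completed fails the run):
1. the fork is lifted off the mat (height (world z) of fork above 0.03 m), for 0.1 s.
2. the clip has snapped home (within 2 mm of the seat) and the fork presses it there with more than 7 N (horizontal distance between clip and seat below 0.002 m and contact force between fork and clip above 7 N), for 0.2 s.
At the end, for the whole second after the job is handed in: the clip is home in the groove (origin within 2 mm of the seat sideways, -2 to +3 mm in height) and the fork lies flat and still on the mat (tilt under 0.1 rad, its origin over the mat, underside at the mat's face) (horizontal distance between clip and seat below 0.002 m and z of clip in the frame of seat between -0.002 and 0.003 m and linear speed of each of clip, fork below 0.02 m/s and x of fork in the frame of mat between -0.09 and 0.09 m and y of fork in the frame of mat between -0.045 and 0.045 m and z of fork in the frame of mat between 0.002 and 0.008 m and angle between fork's own z axis and vertical below 0.1 rad); the robot touches nothing.
It fails at once if the clip is forced: more than 25 N between fork and clip (contact force between fork and clip above 25 N).
It fails at once if gripper or arm touches the clip (contact force between any of the fingers, the arm and clip above 0.5 N).
It fails at once if a bystander is shifted by more than 20 mm (distance of any of finial, globe, pot from where it was at the start of the episode above 0.02 m).
It also fails if it takes over 64 s, if anything falls off the work surface, if the arm or the gripper's body presses on something with over 40 N, if the wrist force passes 120 N, or if a joint passes its speed limit or range.

ROBOT

A 6-joint arm with a two-finger parallel gripper is mounted at the origin on the work surface. World frame = base frame: x ahead of the robot, y to its left, z up, the work surface at z = 0. Lengths are in m, angles in rad, forces in N, time in s.
With the tool pointing down it reaches from about 0.325 to 1 m from the base axis. Payload 5.1 kg.
Tool frame: the origin (TCP) lies midway between the tips of the shut fingers; the grasp point (between the pads) lies 19 mm behind it; z points along the fingers, y is the line along which they close (so a half turn about z gives the same grasp; the last joint's range is limited). The gripper opens to 85 mm and grips with 20 to 120 N. Pads are 22 mm wide; open, the fingers measure 114 mm over their backs; the gripper's body (76 mm by 85 mm) begins 54 mm behind the grasp point. The pads swing forward as they close: fully open they stand 13 mm farther back than shut.
Start: joints at [1.14, 0.124, 1.65, -0, 1.367, -0.083], TCP at [0.222, 0.611, 0.231] pointing down, gripper open.
Joint ranges: [-2.61, 2.61], [-1.02, 2.33], [0.03, 2.71], [-1.35, 4.49], [0.32, 2.68], [-2.91, 2.91]. Speed limits (rad/s): [2.57, 2.57, 3.14, 3.14, 3.14, 3.14].

INTERFACE

Orientations are given as a rotation vector (axis times angle).
In Python, from bench import sense, snapshot, get_calibration, hand_in gives the robot as it stands.
- The arm moves only by the tool apply_moves, never from a script. Its argument "increments" is a list of rows, each a list of 3 entries, a list of its own where there are three numbers: the gripper command: -1 is shut, 1 is fully open, values between are in proportion, then the shift along the tool's x, y, z in mm, then the turn, a rotation vector about the tool's x, y, z in degrees. In form: [[gripper, [x, y, z], [wx, wy, wz]], ...]. A call has 1 to 12 rows; each row shifts and turns the commanded pose from where the row before left it, along the tool's axes as they then stand; what a row does not reach is not made up. A row lasts 1/8 s, in which the tool goes at most 62.5 mm and 10.7 degrees, less where a joint would pass 70% of its speed; a pose out of reach is approached as far as the arm can. A call is refused whole if a number of a shift passes 62.5 or a number of a turn 10.7, either way. A call with a gripper value outside its range is refused whole. The fingers move at their own pace and stop on an object; "grip_force" is the grip in N (left out, the last holds). Time passes only in rows, so rows that do not move let the fingers close. It gives the time, the measured TCP pose, the force, the opening and the grip force at its end, in the units of the state.
- sense(): the state, without advancing time (a new reading comes with each control period).
- snapshot(name): name is "scene" or "top" or "wrist"; returns (picture, depth): 400x640x3 uint8, blue, green, red; 400x640 float32, m along the optical axis (not along the pixel's ray), 0 where there is no reading.
- get_calibration(name): a dict with "intrinsics" (3x3 intrinsics, pixels), "pose" (4x4, takes a point from camera to world coordinates). Camera axes: x right, y down, z forward; pixel columns grow to the right and rows downward; lengths in m; the calibration is good to about 2 mm. The wrist camera is an equidistant fisheye: a pixel r from the principal point sees the ray r / f radians off the axis. A picture is of the moment at which its call begins: read the wrist's pose just before it. get_calibration takes no time and is no camera call; for the wrist camera it gives the pose at the moment of the call.
- hand_in(): hands the job in; it is judged then, once.
The state is a dict: "time_s": time; "joint_positions": joint angles; "joint_velocities": joint speeds; "tau": joint torques, N m; "position": TCP position; "tcp_rot": TCP orientation; "contact_force": force on the tool from outside, world axes, zero at the start; "torque": the same for the moment, N m; "gripper_width": finger opening in m; "grip_force": force on a finger pad.
Only numpy, scipy, OpenCV 4.12 (cv2) and the standard library are available. Lean on these libraries where they do the work, as an engineer would, in place of code of your own. Each camera call takes 0.05 s, during which the arm holds its last target. There are 200 camera calls.

## Working session

There is one attempt and no reset: what is moved stays moved. The work goes in short steps, Python scripts to look and compute and a tool call to move; the robot and the scene stay as the last step left them, time stands still between calls to the robot, and variables do not carry over. Pictures are saved under pics/ and viewed, at most 10 in all, crops included, and the job is handed in when it is done.

Besides the shell and the picture viewer there is one more tool, called as name(argument=value, ...), one argument or row to a line, values as JSON. apply_moves: Moves the arm, as the interface text tells. Its arguments: {"type":"object","properties":{"increments":{"type":"array","items":{"type":"array"}},"grip_force":{"type":"number"}},"required":["increments"]}

```bash
mkdir -p pics; cat > h.py <<'E'
import numpy as np, cv2
from bench import sense, snapshot, get_calibration, hand_in
from scipy.spatial.transform import Rotation as R
def pts(name,d):
    c=get_calibration(name);K=c['intrinsics'];K=np.array(K);P=np.array(c['pose'])
    v,u=np.mgrid[:d.shape[0],:d.shape[1]]
    X=np.stack([(u-K[0,2])/K[0,0]*d,(v-K[1,2])/K[1,1]*d,d],-1)
    return X@P[:3,:3].T+P[:3,3]
def ray(name,uv,z):
    c=get_calibration(name);K=np.array(c['intrinsics']);P=np.array(c['pose'])
    uv=np.atleast_2d(uv).astype(float)
    a=(uv-K[:2,2])/[K[0,0],K[1,1]]
    if name=='wrist':
        r=np.linalg.norm(a,axis=1,keepdims=True)+1e-12
        d=np.hstack([a/r*np.sin(r),np.cos(r)])
    else: d=np.hstack([a,np.ones((len(a),1))])
    d=d@P[:3,:3].T
    t=(z-P[2,3])/d[:,2:]
    return P[:3,3]+t*d
E
python3 - <<'E'
from h import *
for n in ['scene','top']:
    p,d=snapshot(n); cv2.imwrite(f'pics/{n}0.png',p); np.save(n+'.npy',d)
    c=get_calibration(n); print(n,c)
print(sense())
E
```

```text
scene {'intrinsics': array([[502.22210706,   0.        , 316.27913473],
       [  0.        , 502.22210706, 194.96132394],
       [  0.        ,   0.        ,   1.        ]]), 'pose': array([[ 0.37678249,  0.6151413 , -0.69255768,  1.37980873],
       [ 0.92620375, -0.26106447,  0.27201462, -0.40079513],
       [-0.01347477, -0.74393986, -0.6681107 ,  0.9313922 ],
       [ 0.        ,  0.        ,  0.        ,  1.        ]])}
top {'intrinsics': array([[374.83298888,   0.        , 320.94799609],
       [  0.        , 374.83298888, 201.52376215],
       [  0.        ,   0.        ,   1.        ]]), 'pose': array([[-6.29459429e-03, -9.99254913e-01,  3.80788186e-02,
         4.46599459e-01],
       [-9.99979741e-01,  6.32604681e-03,  7.05551893e-04,
        -3.90358914e-02],
       [-9.45914585e-04, -3.80736060e-02, -9.99274490e-01,
         1.02242556e+00],
       [ 0.00000000e+00,  0.00000000e+00,  0.00000000e+00,
         1.00000000e+00]])}
{'time_s': 0.1, 'joint_positions': array([ 1.14041232e+00,  1.24449080e-01,  1.65153466e+00, -8.51586202e-06,
        1.36745257e+00, -8.26143694e-02]), 'joint_velocities': array([ 0.00071362, -0.00233966, -0.00249462, -0.00158212,  0.00120852,
        0.00149235]), 'tau': array([ 4.94988053e-04, -4.24930501e+01, -3.66653681e+01, -1.38723349e-04,
        3.97641285e-03, -4.89119060e-06]), 'position': array([0.22133459, 0.61058416, 0.23017161]), 'tcp_rot': array([-5.43444158e-01, -3.09376422e+00,  2.80417986e-03]), 'contact_force': array([ 0.20697662,  0.23142761, -0.25293336]), 'torque': array([-0.02619012, -0.00523328, -0.04371114]), 'grip_force': 0.0, 'gripper_width': 0.08547301452557722}
```

View pics/top0.png

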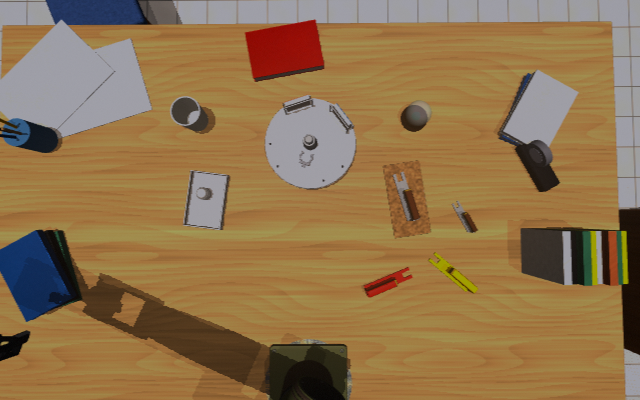

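View pics/scene0.png

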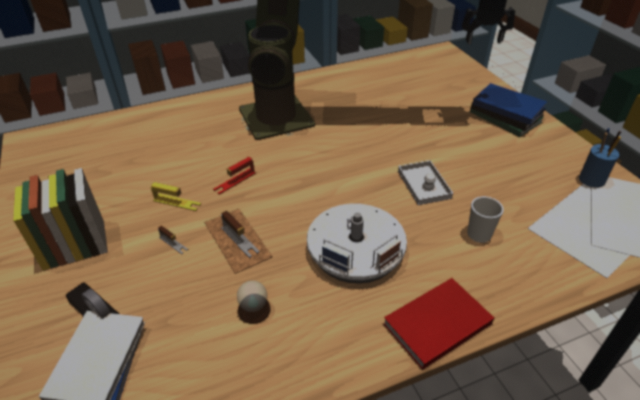

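```bash
python3 - <<'E'
from h import *
p=cv2.imread('pics/top0.png')
a=cv2.resize(p[95:195,260:360],None,fx=4,fy=4,interpolation=cv2.INTER_CUBIC)
b=cv2.resize(p[155:255,380:480],None,fx=4,fy=4,interpolation=cv2.INTER_CUBIC)
cv2.imwrite('pics/crop0.png',np.hstack([a,b]))
d=np.load('top.npy');X=pts('top',d)
for u,v in [(310,142),(306,158),(290,165),(405,195),(408,205),(398,180),(390,225),(464,217)]: print((u,v),X[v,u].round(3))
E
```

```text
(310, 142) [ 0.628 -0.012  0.106]
(306, 158) [0.598 0.    0.044]
(290, 165) [0.58  0.042 0.046]
(405, 195) [ 0.499 -0.256  0.052]
(408, 205) [ 0.473 -0.263  0.054]
(398, 180) [ 0.543 -0.248  0.006]
(390, 225) [ 0.42  -0.226 -0.002]
(464, 217) [ 0.441 -0.416  0.031]
```

View pics/crop0.png

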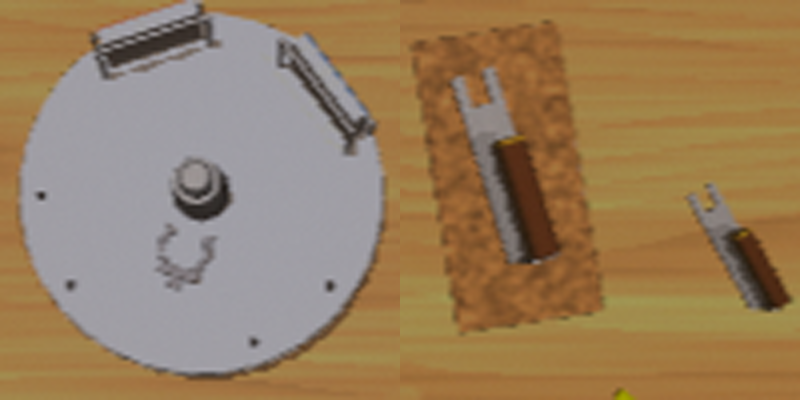

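```bash
cat >> h.py <<'E'
def plan(pos,yaw):
    """shift (mm, tool axes now) and turn (deg, tool axes now) to put TCP at pos, pointing down, tool x at yaw"""
    s=sense(); M=R.from_rotvec(s['tcp_rot']).as_matrix()
    c,n=np.cos(yaw),np.sin(yaw)
    T=np.array([[c,n,0],[n,-c,0],[0,0,-1]])
    sh=M.T@(np.array(pos)-s['position'])*1e3
    w=np.degrees(R.from_matrix(M.T@T).as_rotvec())
    print('t',round(s['time_s'],2),'pos',s['position'].round(4),'xyaw',round(np.degrees(np.arctan2(M[1,0],M[0,0])),2),'shift',sh.round(1),'turn',w.round(2),'F',s['contact_force'].round(1),'w',round(s['gripper_width'],4))
E
python3 - <<'E'
from h import *
t=ray('top',[[393.75,175],[403.75,172]],.008);hf=ray('top',[407.5,190],.057);hb=ray('top',[416,219],.057)
print(t,hf,hb)
y=hf-hb; print('yaw',np.degrees(np.arctan2(y[0,1],y[0,0])),np.linalg.norm(y))
plan([.46,-.13,.26],np.pi+.2)
s=sense();M=R.from_rotvec(s['tcp_rot']).as_matrix()
P=get_calibration('wrist');print(P['intrinsics']);print(M.T@P['pose'][:3,:3],M.T@(P['pose'][:3,3]-s['position']))
E
```

```text
[[ 0.55607046 -0.23643603  0.008     ]
 [ 0.5640718  -0.26370126  0.008     ]] [[ 0.51172642 -0.26183641  0.057     ]] [[ 0.43685474 -0.28256838  0.057     ]]
yaw 15.477406779382903 0.0776890211127123
t 0.1 pos [0.2213 0.6106 0.2302] xyaw 160.07 shift [-476.8 -615.   -28.8] turn [ -0.1   -0.04 -31.38] F [ 0.2  0.2 -0.3] w 0.0855
[[309.70691629   0.         320.6881007 ]
 [  0.         309.70691629 201.99901948]
 [  0.           0.           1.        ]]
[[ 2.78605311e-05 -9.48932090e-01 -3.15480407e-01]
 [ 9.99999631e-01  2.97465475e-04 -8.06433643e-04]
 [ 8.59095292e-04 -3.15480268e-01  9.48931748e-01]] [ 0.08115231 -0.00043937 -0.1431687 ]
```

apply_moves(
  increments=[
    [1,[-30,-40,-2],[0,0,0]],
    [1,[-36,-46,-2],[0,0,0]],
    [1,[-36,-46,-2],[0,0,0]],
    [1,[-36,-46,-2],[0,0,0]],
    [1,[-36,-46,-2],[0,0,0]],
    [1,[-36,-46,-2],[0,0,0]],
    [1,[-36,-46,-2],[0,0,0]],
    [1,[-36,-46,-2],[0,0,0]],
    [1,[-36,-46,-2],[0,0,0]],
    [1,[-36,-46,-2],[0,0,0]],
    [1,[-36,-46,-2],[0,0,0]],
    [1,[-36,-46,-2],[0,0,0]],
  ],
)

```text
time_s: 1.6
position: [0.436, -0.0494, 0.2552]
tcp_rot: [0.544, 3.094, 0.0]
contact_force: [-0.1, 0.6, 0.1]
gripper_width: 0.0855
grip_force: 0.0
```

apply_moves(
  increments=[
    [1,[-36,-46,-2],[0,0,0]],
    [1,[-15,-23,-2],[0,0,0]],
    [1,[0,0,0],[0,0,-10]],
    [1,[0,0,0],[0,0,-10]],
    [1,[0,0,0],[0,0,-10]],
    [1,[0,0,0],[0,0,0]],
    [1,[0,0,0],[0,0,0]],
  ],
)

```text
time_s: 2.48
position: [0.4602, -0.1296, 0.2591]
tcp_rot: [0.272, -3.129, -0.0]
contact_force: [0.1, 0.6, 1.0]
gripper_width: 0.0852
grip_force: 0.0
```

```bash
python3 - <<'E'
from h import *
plan([.46,-.13,.26],np.pi+.2)
np.savez('w1cal.npz',**get_calibration('wrist'))
p,d=snapshot('wrist'); cv2.imwrite('pics/w1.png',p)
cv2.imwrite('pics/w1b.png',cv2.resize(p,(800,500)))
E
```

```text
t 2.48 pos [ 0.4602 -0.1296  0.2591] xyaw -170.06 shift [ 0.3 -0.3 -0.9] turn [ 0.01 -0.02 -1.52] F [0.1 0.6 1. ] w 0.0852
```

View pics/w1.png

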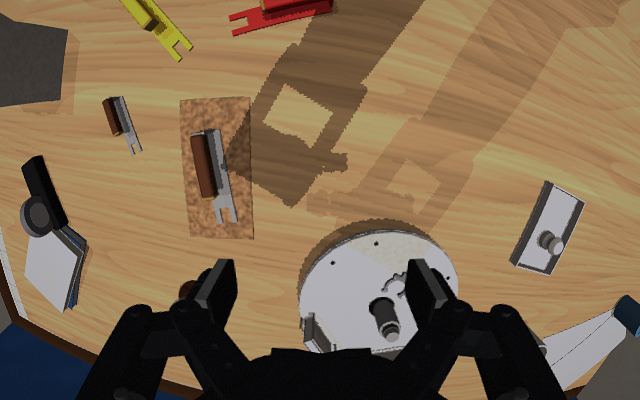

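```bash
python3 - <<'E'
from h import *
p=cv2.imread('pics/w1.png')
cv2.imwrite('pics/w1c.png',np.hstack([cv2.resize(p[115:240,175:265],None,fx=4.5,fy=4.5,interpolation=cv2.INTER_CUBIC)]))
E
```

```text
(no output)
```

View pics/w1c.png

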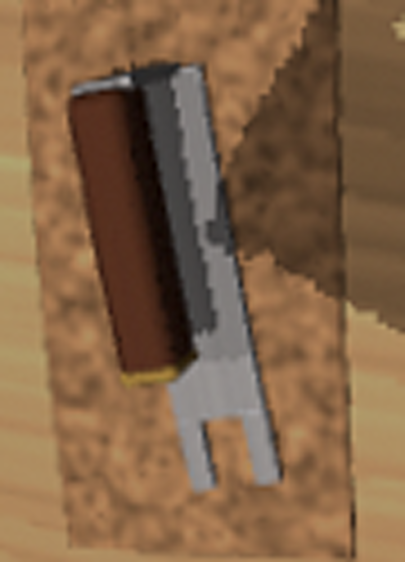

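```bash
python3 - <<'E'
from h import *
f=lambda a:np.array(a)/4.5+[175,115]-0.4
L=ray('wrist',f([[190,491],[283,482],[203,68]]),.008)
H=ray('wrist',f([[70,97],[122,378],[118,92],[168,372]]),.057)
mt=ray('wrist',f([[22,0],[68,545],[352,556],[338,0]]),.004)
print(L,'\n',H,'\n',mt)
ang=lambda v:np.degrees(np.arctan2(v[1],v[0]))
print('yaws',ang(L[1]-L[2]),ang(L[0]-L[1])+90,ang(H[1]-H[0]),ang(H[3]-H[2]),'len',np.linalg.norm(L[0]-L[1]),np.linalg.norm(L[1]-L[2]),np.linalg.norm(H[1]-H[0]),np.linalg.norm(H[2]-H[0]),np.linalg.norm(H[3]-H[1]))
tip=(L[0]+L[1])/2;hm=H.mean(0);print('tip',tip,'handle',hm,ang(tip-hm),np.linalg.norm((tip-hm)[:2]))
E
```

```text
[[ 0.56714778 -0.26234383  0.008     ]
 [ 0.55820908 -0.23183861  0.008     ]
 [ 0.43371899 -0.2692695   0.008     ]] 
 [[ 0.43914792 -0.2903578   0.057     ]
 [ 0.51416781 -0.26947734  0.057     ]
 [ 0.43618929 -0.27662754  0.057     ]
 [ 0.51010992 -0.25604442  0.057     ]] 
 [[ 0.42030859 -0.33231088  0.004     ]
 [ 0.59735194 -0.3064629   0.004     ]
 [ 0.58144128 -0.20815188  0.004     ]
 [ 0.40917701 -0.23224267  0.004     ]]
yaws 16.734651714470264 16.33175061288894 15.553603735633889 15.559802964976399 len 0.031787879322899996 0.12999559062390775 0.07787154508318335 0.014045407540184289 0.014032452093024912
tip [ 0.56267843 -0.24709122  0.008     ] handle [ 0.47490373 -0.27312678  0.057     ] 16.521305135661105 0.09155461734082664
```

```bash
python3 - <<'E'
from h import *
plan([.475,-.2725,.12],np.radians(196.3))
E
```

```text
t 2.52 pos [ 0.4603 -0.1296  0.2592] xyaw -170.03 shift [  10.2 -143.3  139.1] turn [ 0.01 -0.01 -6.33] F [ 0.  -0.1  0.2] w 0.0853
```

```bash
python3 - <<'E'
from h import *
plan([.56,.0,.19],np.radians(190))
E
```

```text
t 2.52 pos [ 0.4603 -0.1296  0.2592] xyaw -170.03 shift [-120.6  110.4   69.2] turn [ 0.01 -0.01 -0.03] F [ 0.  -0.1  0.2] w 0.0853
```

apply_moves(
  increments=[
    [1,[-40,36,23],[0,0,0]],
    [1,[-40,37,23],[0,0,0]],
    [1,[-40,37,23],[0,0,0]],
    [1,[0,0,0],[0,0,0]],
    [1,[0,0,0],[0,0,0]],
    [1,[0,0,0],[0,0,0]],
  ],
)

```text
time_s: 3.28
position: [0.5594, -0.0013, 0.1915]
tcp_rot: [-0.273, 3.128, -0.001]
contact_force: [0.6, -0.6, -0.2]
gripper_width: 0.0851
grip_force: 0.0
```

```bash
python3 - <<'E'
from h import *
plan([.56,.0,.19],np.radians(190))
np.savez('w2cal.npz',**get_calibration('wrist'))
p,d=snapshot('wrist'); cv2.imwrite('pics/w2.png',p); np.save('w2.npy',d)
c=p[120:320,220:420]; cv2.imwrite('pics/w2c.png',cv2.resize(c,None,fx=3,fy=3,interpolation=cv2.INTER_CUBIC))
E
```

```text
t 3.27 pos [ 0.5594 -0.0013  0.1915] xyaw -170.02 shift [-0.8  1.2  1.5] turn [-0.04  0.1  -0.02] F [ 0.6 -0.6 -0.2] w 0.0851
```

View pics/w2c.png

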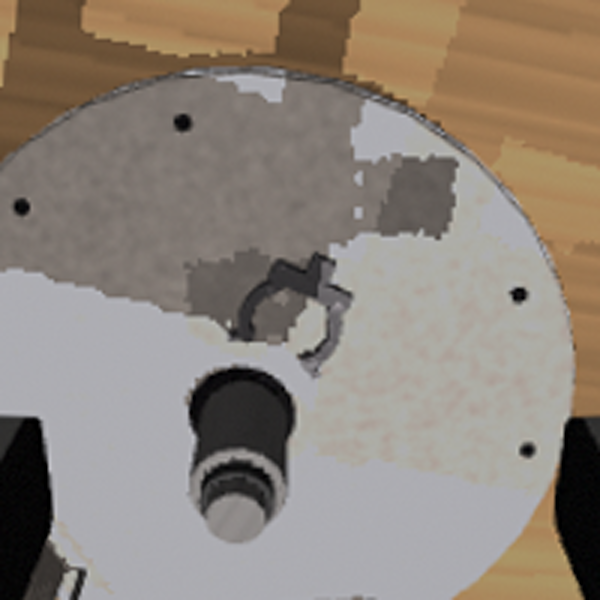

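```bash
python3 - <<'E'
from h import *
f=lambda a:np.array(a)/3+[220,120]-0.33
B=ray('wrist',f([[272,264],[352,295]]),.051)
T=ray('wrist',f([[313,254],[334,262]]),.051)
Lp=ray('wrist',f([[239,330],[313,368]]),.051)
print('bridge',B,np.linalg.norm(B[0]-B[1]),'tab',T.mean(0),'lips',Lp,np.linalg.norm(Lp[0]-Lp[1]))
for nm,a,z in [('base',[[188,405],[295,405],[242,366]],.046),('base',[[188,405],[295,405],[242,366]],.053),('col',[[196,450],[289,450]],.08),('dots',[[182,122],[22,207],[519,294],[528,450]],.046)]:
    q=ray('wrist',f(a),z);print(nm,z,q.round(4).tolist(),np.linalg.norm(q[0]-q[1]))
q=ray('wrist',f([[182,122],[22,207],[519,294],[528,450]]),.046)
def circ(q):
    A=np.c_[2*q[:,:2],np.ones(len(q))];s=np.linalg.lstsq(A,(q[:,:2]**2).sum(1),rcond=None)[0];return s[:2],np.sqrt(s[2]+s[:2]@s[:2])
print(circ(q))
p=cv2.imread('pics/top0.png');hsv=cv2.cvtColor(p,cv2.COLOR_BGR2HSV)
m=((hsv[...,1]<40)&(hsv[...,2]>120)).astype(np.uint8);m[:90]=0;m[200:]=0;m[:,:250]=0;m[:,370:]=0
c=max(cv2.findContours(m,0,1)[0],key=cv2.contourArea)[:,0]
c=c[c[:,1]>135]
print('disk',circ(ray('top',c,.045)))
# wrist disk edge
c2=f([[240,70],[100,97],[395,110],[470,168],[540,265],[570,345]]);print('diskw',circ(ray('wrist',c2,.046)))
E
```

```text
bridge [[ 0.57986467 -0.00866276  0.051     ]
 [ 0.5859629   0.01892235  0.051     ]] 0.028251140642959326 tab [0.57494622 0.00739869 0.051     ] lips [[ 0.60481808 -0.01572948  0.051     ]
 [ 0.6143369   0.01102804  0.051     ]] 0.028400225402257787
base 0.046 [[0.639, -0.0293, 0.046], [0.6321, 0.0079, 0.046], [0.6203, -0.0127, 0.046]] 0.037761915747636265
base 0.053 [[0.6351, -0.0289, 0.053], [0.6284, 0.0073, 0.053], [0.6169, -0.0128, 0.053]] 0.03684581521467758
col 0.08 [[0.6359, -0.0232, 0.08], [0.6305, 0.006, 0.08]] 0.02966036026347192
dots 0.046 [[0.5396, -0.0445, 0.046], [0.5765, -0.0941, 0.046], [0.5779, 0.0756, 0.046], [0.6371, 0.0955, 0.046]] 0.061851264585970844
(array([ 0.63896093, -0.00973598]), np.float64(0.10513097125745326))
disk (array([ 0.63935592, -0.01033149]), np.float64(0.11830987588136863))
diskw (array([ 0.640812  , -0.01340826]), np.float64(0.12085088219177127))
```

```bash
python3 - <<'E'
from h import *
plan([.475,-.2725,.13],np.radians(196.3))
E
```

```text
t 3.33 pos [ 0.5594 -0.0014  0.1915] xyaw -170.03 shift [ 130.1 -252.3   61.4] turn [-0.04  0.1  -6.33] F [-0.3 -0.7  0.1] w 0.0853
```

apply_moves(
  increments=[
    [1,[26,-50,6],[0,0,0]],
    [1,[26,-50,6],[0,0,0]],
    [1,[26,-50,12],[0,0,0]],
    [1,[26,-51,18],[0,0,0]],
    [1,[26,-51,19],[0,0,0]],
    [1,[0,0,0],[0,0,-6.3]],
    [1,[0,0,0],[0,0,0]],
    [1,[0,0,0],[0,0,0]],
    [1,[0,0,0],[0,0,0]],
  ],
)

```text
time_s: 4.45
position: [0.4758, -0.2709, 0.1299]
tcp_rot: [-0.447, 3.109, -0.001]
contact_force: [0.4, -0.2, -0.6]
gripper_width: 0.0853
grip_force: 0.0
```

```bash
python3 - <<'E'
from h import *
plan([.475,-.2725,.027],np.radians(196.3))
E
```

```text
t 4.45 pos [ 0.4758 -0.2709  0.1299] xyaw -163.62 shift [  1.3  -1.2 102.9] turn [-0.05  0.04  0.08] F [ 0.4 -0.2 -0.6] w 0.0853
```

apply_moves(
  increments=[
    [1,[1,-1,40],[0,0,0]],
    [1,[0,0,40],[0,0,0]],
    [1,[0,0,23],[0,0,0]],
    [1,[0,0,0],[0,0,0]],
    [1,[0,0,0],[0,0,0]],
  ],
)

```text
time_s: 5.08
position: [0.4757, -0.2727, 0.0277]
tcp_rot: [-0.448, 3.108, -0.002]
contact_force: [0.7, -0.8, 0.8]
gripper_width: 0.0854
grip_force: 0.0
```

apply_moves(
  increments=[
    [-0.4,[0,0,0],[0,0,0]],
    [-0.5,[0,0,0],[0,0,0]],
    [-0.55,[0,0,0],[0,0,0]],
    [-1,[0,0,0],[0,0,0]],
    [-1,[0,0,0],[0,0,0]],
    [-1,[0,0,0],[0,0,0]],
    [-1,[0,0,0],[0,0,0]],
    [-1,[0,0,0],[0,0,0]],
  ],
  grip_force=40,
)

```text
time_s: 6.08
position: [0.4749, -0.2727, 0.0267]
tcp_rot: [-0.447, 3.109, -0.001]
contact_force: [-1.7, -0.2, 4.4]
gripper_width: 0.0173
grip_force: 41.7
```

apply_moves(
  increments=[
    [-1,[0,0,0],[0,0,0]],
    [-1,[0,0,0],[0,0,0]],
    [-1,[0,0,-20],[0,0,0]],
    [-1,[0,0,-40],[0,0,0]],
    [-1,[0,0,-45],[0,0,0]],
    [-1,[0,0,0],[0,0,0]],
    [-1,[0,0,0],[0,0,0]],
  ],
  grip_force=90,
)

```text
time_s: 6.95
position: [0.4739, -0.2719, 0.1304]
tcp_rot: [0.447, -3.108, -0.002]
contact_force: [-0.3, 0.6, -2.1]
gripper_width: 0.0167
grip_force: 88.2
```

```bash
python3 - <<'E'
from h import *
# tip goal 40mm behind clip_back first, yaw -15.5
y=np.radians(-15.5);u=np.array([np.cos(y),np.sin(y)])
back=np.array([.5829,.0051]);print('tcp at contact',back-91*1e-3*u)
t=back-(.091+.040)*u
plan([t[0],t[1],.131],np.radians(164.5))
p,d=snapshot('wrist'); cv2.imwrite('pics/w3.png',p)
p,d=snapshot('top'); cv2.imwrite('pics/t3.png',p)
E
```

```text
tcp at contact [0.49520963 0.02941869]
t 6.95 pos [ 0.4739 -0.2719  0.1304] xyaw -163.63 shift [-7.140e+01  3.042e+02 -2.000e-01] turn [ 0.06 -0.08 31.87] F [-0.3  0.6 -2.1] w 0.0167
```

View pics/w3.png

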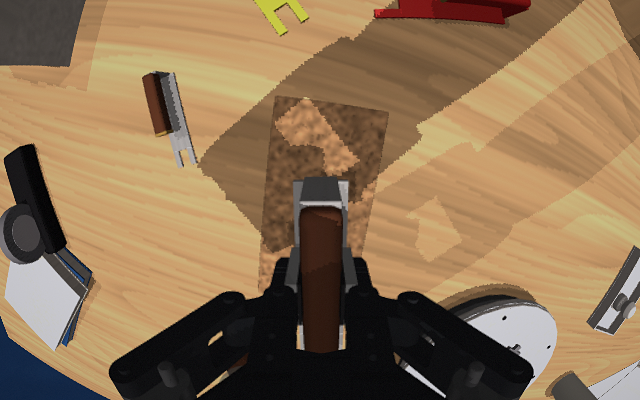

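apply_moves(
  increments=[
    [-1,[-10,40,0],[0,0,0]],
    [-1,[-11,48,0],[0,0,0]],
    [-1,[-12,50,0],[0,0,0]],
    [-1,[-12,50,0],[0,0,0]],
    [-1,[-12,50,0],[0,0,0]],
    [-1,[-9,40,0],[0,0,0]],
    [-1,[-5,26,0],[0,0,0]],
    [-1,[0,0,0],[0,0,8]],
    [-1,[0,0,0],[0,0,9]],
    [-1,[0,0,0],[0,0,8]],
    [-1,[0,0,0],[0,0,7]],
    [-1,[0,0,0],[0,0,0]],
  ],
)

```text
time_s: 8.55
position: [0.456, 0.0393, 0.1296]
tcp_rot: [-0.424, -3.109, 0.001]
contact_force: [-0.2, -0.4, -1.5]
gripper_width: 0.0165
grip_force: 88.6
```

apply_moves(
  increments=[
    [-1,[0,0,0],[0,0,0]],
    [-1,[0,0,0],[0,0,0]],
  ],
)

```text
time_s: 8.8
position: [0.4569, 0.0392, 0.1309]
tcp_rot: [-0.426, -3.112, 0.0]
contact_force: [-0.5, 0.5, -1.3]
gripper_width: 0.0167
grip_force: 88.6
```

```bash
python3 - <<'E'
from h import *
y=np.radians(-15.5);u=np.array([np.cos(y),np.sin(y)])
t=np.array([.5829,.0051])-(.091+.030)*u
plan([t[0],t[1],.0697],np.radians(164.5))
E
```

```text
t 8.8 pos [0.4569 0.0392 0.1309] xyaw 164.43 shift [-9.6  0.8 61.2] turn [-0.01 -0.04 -0.07] F [-0.5  0.5 -1.3] w 0.0167
```

apply_moves(
  increments=[
    [-1,[-5,1,25],[0,0,0]],
    [-1,[-5,0,25],[0,0,0]],
    [-1,[0,0,0],[0,0,0]],
    [-1,[0,0,8],[0,0,0]],
    [-1,[0,0,0],[0,0,0]],
    [-1,[0,0,0],[0,0,0]],
  ],
)

```text
time_s: 9.55
position: [0.4675, 0.0375, 0.0741]
tcp_rot: [0.427, 3.111, 0.0]
contact_force: [-0.1, -0.6, -2.2]
gripper_width: 0.0169
grip_force: 88.5
```

```bash
python3 - <<'E'
from h import *
y=np.radians(-15.5);u=np.array([np.cos(y),np.sin(y)])
t=np.array([.5829,.0051])-(.091+.030)*u
plan([t[0],t[1],.0697],np.radians(164.5))
w,_=snapshot('wrist');p,_=snapshot('top');s,_=snapshot('scene')
for n,i in [('w',w),('t',p),('s',s)]: cv2.imwrite(f'pics/{n}4.png',i)
a=cv2.resize(p[110:200,260:360],(400,360),interpolation=cv2.INTER_CUBIC)
b=cv2.resize(s[180:270,300:400],(400,360),interpolation=cv2.INTER_CUBIC)
c=cv2.resize(w[210:400,140:500],(455,240))
o=np.zeros((600,800,3),np.uint8);o[:360,:400]=a;o[:360,400:]=b;o[360:,:455]=c
cv2.imwrite('pics/m4.png',o)
E
```

```text
t 9.55 pos [0.4675 0.0375 0.0741] xyaw 164.38 shift [ 1.2 -0.4  4.4] turn [ 0.02  0.08 -0.12] F [-0.1 -0.6 -2.2] w 0.0169
```

View pics/m4.png

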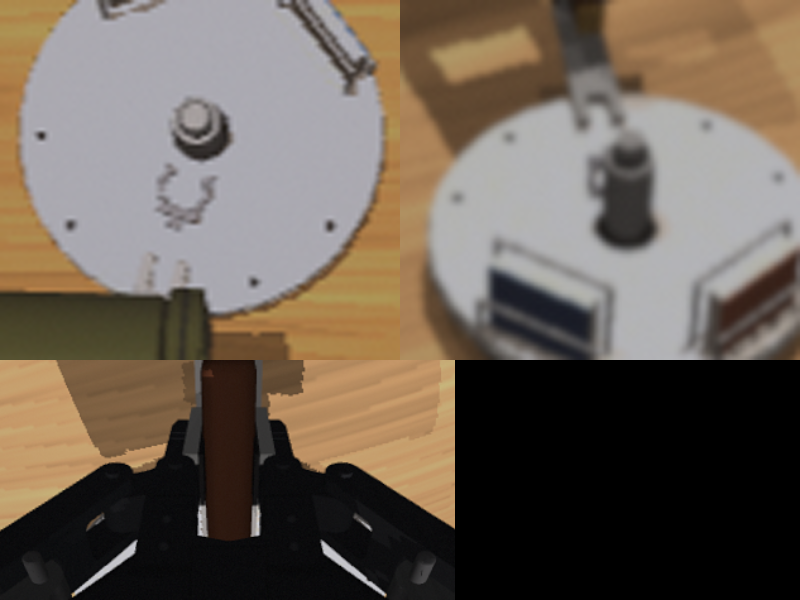

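apply_moves(
  increments=[
    [-1,[0,0,2.5],[0,0,0]],
    [-1,[0,0,1.5],[0,0,0]],
    [-1,[0,0,0],[0,0,0]],
    [-1,[-6,0,0],[0,0,0]],
    [-1,[-6,0,0],[0,0,0]],
    [-1,[-4,0,0],[0,0,0]],
    [-1,[0,0,0],[0,0,0]],
    [-1,[0,0,0],[0,0,0]],
  ],
)

```text
time_s: 10.7
position: [0.4823, 0.0331, 0.0692]
tcp_rot: [-0.427, -3.112, 0.0]
contact_force: [0.0, 0.0, -2.8]
gripper_width: 0.0168
grip_force: 88.5
```

```bash
python3 - <<'E'
from h import *
y=np.radians(-15.5);u=np.array([np.cos(y),np.sin(y)])
t=np.array([.5829,.0051])-(.091)*u
plan([t[0],t[1],.0697],np.radians(164.5))
p,_=snapshot('top');s,_=snapshot('scene')
for n,i in [('t',p),('s',s)]: cv2.imwrite(f'pics/{n}5.png',i)
a=cv2.resize(p[120:180,270:350],(400,300),interpolation=cv2.INTER_CUBIC)
b=cv2.resize(s[190:250,320:400],(400,300),interpolation=cv2.INTER_CUBIC)
cv2.imwrite('pics/m5.png',np.hstack([a,b]))
E
```

```text
t 10.7 pos [0.4823 0.0331 0.0692] xyaw 164.37 shift [-13.4  -0.1  -0.5] turn [-0.   -0.02 -0.13] F [ 0.   0.  -2.8] w 0.0168
```

View pics/m5.png

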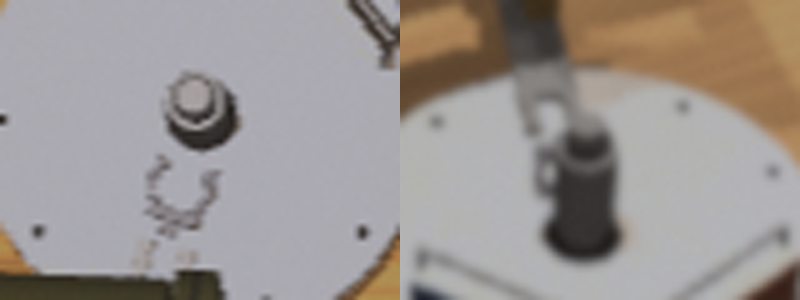

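apply_moves(
  increments=[
    [-1,[-2.5,0,0],[0,0,0]],
    [-1,[-2.5,0,0],[0,0,0]],
    [-1,[-2.5,0,0],[0,0,0]],
    [-1,[-2,0,0],[0,0,0]],
    [-1,[-2,0,0],[0,0,0]],
    [-1,[-2,0,0],[0,0,0]],
    [-1,[-2,0,0],[0,0,0]],
    [-1,[-2,0,0],[0,0,0]],
    [-1,[-2,0,0],[0,0,0]],
    [-1,[0,0,0],[0,0,0]],
    [-1,[0,0,0],[0,0,0]],
  ],
)

```text
time_s: 12.18
position: [0.5012, 0.0279, 0.0693]
tcp_rot: [-0.427, -3.112, 0.0]
contact_force: [0.2, -0.4, -2.0]
gripper_width: 0.0165
grip_force: 88.5
```

```bash
python3 - <<'E'
from h import *
y=np.radians(-15.5);u=np.array([np.cos(y),np.sin(y)])
t=np.array([.5829,.0051])-(.091)*u
plan([t[0],t[1],.0697],np.radians(164.5))
p,_=snapshot('top');s,_=snapshot('scene')
for n,i in [('t',p),('s',s)]: cv2.imwrite(f'pics/{n}6.png',i)
a=cv2.resize(p[120:180,270:350],(400,300),interpolation=cv2.INTER_CUBIC)
b=cv2.resize(s[190:250,320:400],(400,300),interpolation=cv2.INTER_CUBIC)
cv2.imwrite('pics/m6.png',np.hstack([a,b]))
E
```

```text
t 12.18 pos [0.5012 0.0279 0.0693] xyaw 164.37 shift [ 6.2 -0.1 -0.4] turn [-0.   -0.   -0.13] F [ 0.2 -0.4 -2. ] w 0.0165
```

View pics/m6.png

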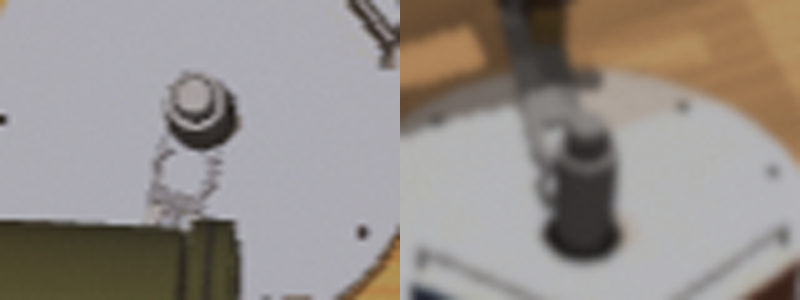

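apply_moves(
  increments=[
    [-1,[-2,0,0],[0,0,0]],
    [-1,[-2,0,0],[0,0,0]],
    [-1,[-2,0,0],[0,0,0]],
    [-1,[-2,0,0],[0,0,0]],
    [-1,[0,0,0],[0,0,0]],
  ],
)

```text
time_s: 12.9
position: [0.5091, 0.0257, 0.0693]
tcp_rot: [0.427, 3.112, 0.0]
contact_force: [-0.6, -0.4, -1.7]
gripper_width: 0.0167
grip_force: 88.5
```

apply_moves(
  increments=[
    [-1,[-1,0,0],[0,0,0]],
    [-1,[-1,0,0],[0,0,0]],
    [-1,[-1,0,0],[0,0,0]],
    [-1,[0,0,0],[0,0,0]],
  ],
)

```text
time_s: 13.4
position: [0.5119, 0.0249, 0.0694]
tcp_rot: [0.427, 3.112, 0.0]
contact_force: [0.1, 0.2, -1.8]
gripper_width: 0.0168
grip_force: 88.5
```

apply_moves(
  increments=[
    [-1,[-1,0,0],[0,0,0]],
    [-1,[-1,0,0],[0,0,0]],
    [-1,[0,0,0],[0,0,0]],
  ],
)

```text
time_s: 13.78
position: [0.5136, 0.0244, 0.0692]
tcp_rot: [-0.427, -3.112, 0.0]
contact_force: [-0.4, 0.4, -3.3]
gripper_width: 0.0167
grip_force: 88.5
```

apply_moves(
  increments=[
    [-1,[-1,0,0],[0,0,0]],
    [-1,[-1,0,0],[0,0,0]],
    [-1,[0,0,0],[0,0,0]],
  ],
)

```text
time_s: 14.15
position: [0.5147, 0.0241, 0.069]
tcp_rot: [-0.427, -3.11, -0.0]
contact_force: [-5.6, 1.2, 0.5]
gripper_width: 0.0168
grip_force: 88.8
```

apply_moves(
  increments=[
    [-1,[-1,0,0],[0,0,0]],
    [-1,[0,0,0],[0,0,0]],
  ],
)

```text
time_s: 14.4
position: [0.5157, 0.0238, 0.0691]
tcp_rot: [-0.427, -3.11, -0.0]
contact_force: [-6.0, 1.0, 0.3]
gripper_width: 0.0167
grip_force: 88.9
```

apply_moves(
  increments=[
    [-1,[-1,0,0],[0,0,0]],
    [-1,[0,0,0],[0,0,0]],
  ],
)

```text
time_s: 14.65
position: [0.5166, 0.0236, 0.069]
tcp_rot: [-0.427, -3.11, -0.0]
contact_force: [-5.5, 0.5, 1.5]
gripper_width: 0.0167
grip_force: 88.9
```

apply_moves(
  increments=[
    [-1,[-1,0,0],[0,0,0]],
    [-1,[0,0,0],[0,0,0]],
  ],
)

```text
time_s: 14.9
position: [0.5174, 0.0233, 0.0691]
tcp_rot: [-0.427, -3.109, -0.0]
contact_force: [-6.6, 1.3, 1.3]
gripper_width: 0.0166
grip_force: 89.1
```

Spindle is tipping at a near-constant force; continue.

apply_moves(
  increments=[
    [-1,[-1,0,0],[0,0,0]],
    [-1,[-1,0,0],[0,0,0]],
    [-1,[0,0,0],[0,0,0]],
  ],
)

```text
time_s: 15.28
position: [0.5197, 0.0227, 0.069]
tcp_rot: [-0.427, -3.11, -0.0]
contact_force: [-5.8, 1.1, 0.5]
gripper_width: 0.0169
grip_force: 89.0
```

apply_moves(
  increments=[
    [-1,[-1,0,0],[0,0,0]],
    [-1,[0,0,0],[0,0,0]],
  ],
)

```text
time_s: 15.52
position: [0.5204, 0.0224, 0.069]
tcp_rot: [-0.427, -3.11, -0.0]
contact_force: [-6.5, 1.0, 0.9]
gripper_width: 0.0169
grip_force: 89.0
```

apply_moves(
  increments=[
    [-1,[-1,0,0],[0,0,0]],
    [-1,[0,0,0],[0,0,0]],
  ],
)

```text
time_s: 15.78
position: [0.5206, 0.0224, 0.0691]
tcp_rot: [-0.426, -3.107, -0.0]
contact_force: [-11.0, 2.1, 4.1]
gripper_width: 0.0167
grip_force: 89.6
```

apply_moves(
  increments=[
    [-1,[-1,0,0],[0,0,0]],
    [-1,[0,0,0],[0,0,0]],
  ],
)

```text
time_s: 16.02
position: [0.5217, 0.0221, 0.0691]
tcp_rot: [-0.426, -3.108, -0.0]
contact_force: [-8.4, 1.0, 4.1]
gripper_width: 0.0167
grip_force: 89.5
```

apply_moves(
  increments=[
    [-1,[-1,0,0],[0,0,0]],
    [-1,[0,0,0],[0,0,0]],
  ],
)

```text
time_s: 16.27
position: [0.5227, 0.0219, 0.0691]
tcp_rot: [-0.426, -3.108, -0.0]
contact_force: [-8.7, 2.2, 2.7]
gripper_width: 0.0166
grip_force: 89.4
```

apply_moves(
  increments=[
    [-1,[-1,0,0],[0,0,0]],
    [-1,[0,0,0],[0,0,0]],
  ],
)

```text
time_s: 16.52
position: [0.5241, 0.0215, 0.0691]
tcp_rot: [-0.427, -3.109, -0.0]
contact_force: [-6.7, 1.5, 1.9]
gripper_width: 0.0171
grip_force: 89.2
```

apply_moves(
  increments=[
    [-1,[-1,0,0],[0,0,0]],
    [-1,[0,0,0],[0,0,0]],
  ],
)

```text
time_s: 16.77
position: [0.5256, 0.0211, 0.0691]
tcp_rot: [-0.427, -3.111, -0.0]
contact_force: [-4.6, 0.9, -1.2]
gripper_width: 0.0167
grip_force: 88.8
```

apply_moves(
  increments=[
    [-1,[-1,0,0],[0,0,0]],
    [-1,[0,0,0],[0,0,0]],
  ],
)

```text
time_s: 17.02
position: [0.527, 0.0207, 0.0691]
tcp_rot: [-0.427, -3.112, -0.0]
contact_force: [-3.5, 0.6, -1.8]
gripper_width: 0.0166
grip_force: 88.6
```

apply_moves(
  increments=[
    [-1,[-1,0,0],[0,0,0]],
    [-1,[0,0,0],[0,0,0]],
  ],
)

```text
time_s: 17.27
position: [0.5292, 0.0201, 0.0696]
tcp_rot: [0.427, 3.11, -0.0]
contact_force: [-0.7, -0.9, -1.2]
gripper_width: 0.017
grip_force: 88.5
```

```bash
python3 - <<'E'
from h import *
plan([.55,.01,.0697],np.radians(164.5))
for n in ['top','scene']: cv2.imwrite(f'pics/{n}7.png',snapshot(n)[0])
E
```

```text
t 17.27 pos [0.5292 0.0201 0.0696] xyaw 164.37 shift [-22.8  -4.1  -0. ] turn [ 0.01  0.15 -0.13] F [-0.7 -0.9 -1.2] w 0.017
```

apply_moves(
  increments=[
    [-1,[-1,0,0],[0,0,0]],
    [-1,[-1,0,0],[0,0,0]],
    [-1,[-1,0,0],[0,0,0]],
    [-1,[0,0,0],[0,0,0]],
  ],
)

```text
time_s: 17.88
position: [0.5312, 0.0195, 0.0694]
tcp_rot: [0.427, 3.112, -0.0]
contact_force: [-0.3, -0.7, -0.6]
gripper_width: 0.0164
grip_force: 88.5
```

apply_moves(
  increments=[
    [-1,[-0.7,0,0],[0,0,0]],
    [-1,[0,0,0],[0,0,0]],
  ],
)

```text
time_s: 18.12
position: [0.5318, 0.0193, 0.0693]
tcp_rot: [0.427, 3.112, 0.0]
contact_force: [-0.6, 0.4, -2.3]
gripper_width: 0.0168
grip_force: 88.5
```

apply_moves(
  increments=[
    [-1,[-0.7,0,0],[0,0,0]],
    [-1,[0,0,0],[0,0,0]],
  ],
)

```text
time_s: 18.38
position: [0.5325, 0.0192, 0.0693]
tcp_rot: [0.427, 3.112, -0.0]
contact_force: [0.4, -0.6, -2.4]
gripper_width: 0.0169
grip_force: 88.5
```

apply_moves(
  increments=[
    [-1,[-0.7,0,0],[0,0,0]],
    [-1,[0,0,0],[0,0,0]],
  ],
)

```text
time_s: 18.62
position: [0.5332, 0.019, 0.0693]
tcp_rot: [0.427, 3.112, -0.0]
contact_force: [-0.1, 0.7, -3.0]
gripper_width: 0.0166
grip_force: 88.5
```

apply_moves(
  increments=[
    [-1,[-0.7,0,0],[0,0,0]],
    [-1,[0,0,0],[0,0,0]],
  ],
)

```text
time_s: 18.88
position: [0.5338, 0.0188, 0.0693]
tcp_rot: [0.427, 3.112, -0.0]
contact_force: [0.1, -0.2, -1.7]
gripper_width: 0.0166
grip_force: 88.5
```

apply_moves(
  increments=[
    [-1,[-0.6,0,0],[0,0,0]],
    [-1,[0,0,0],[0,0,0]],
  ],
)

```text
time_s: 19.12
position: [0.5344, 0.0186, 0.0694]
tcp_rot: [0.427, 3.112, 0.0]
contact_force: [-0.0, -0.4, -2.6]
gripper_width: 0.0163
grip_force: 88.5
```

apply_moves(
  increments=[
    [-1,[-0.5,0,0],[0,0,0]],
    [-1,[0,0,0],[0,0,0]],
  ],
)

```text
time_s: 19.38
position: [0.5348, 0.0185, 0.0693]
tcp_rot: [-0.427, -3.112, 0.0]
contact_force: [0.2, 0.1, -1.6]
gripper_width: 0.0169
grip_force: 88.5
```

apply_moves(
  increments=[
    [-1,[-0.6,0,0],[0,0,0]],
    [-1,[0,0,0],[0,0,0]],
  ],
)

```text
time_s: 19.62
position: [0.535, 0.0184, 0.0691]
tcp_rot: [-0.427, -3.111, -0.0]
contact_force: [-3.0, 0.6, -1.6]
gripper_width: 0.0172
grip_force: 88.6
```

apply_moves(
  increments=[
    [-1,[-0.6,0,0],[0,0,0]],
    [-1,[0,0,0],[0,0,0]],
  ],
)

```text
time_s: 19.88
position: [0.5352, 0.0184, 0.0691]
tcp_rot: [-0.427, -3.11, -0.0]
contact_force: [-4.8, 1.1, 0.6]
gripper_width: 0.0166
grip_force: 88.7
```

apply_moves(
  increments=[
    [-1,[-0.6,0,0],[0,0,0]],
    [-1,[0,0,0],[0,0,0]],
  ],
)

```text
time_s: 20.12
position: [0.5352, 0.0184, 0.069]
tcp_rot: [-0.427, -3.109, -0.0]
contact_force: [-7.4, 1.1, 2.6]
gripper_width: 0.0169
grip_force: 89.0
```

apply_moves(
  increments=[
    [-1,[-0.5,0,0],[0,0,0]],
    [-1,[-0.4,0,0],[0,0,0]],
    [-1,[0,0,0],[0,0,0]],
  ],
)

```text
time_s: 20.5
position: [0.5353, 0.0184, 0.0691]
tcp_rot: [-0.426, -3.107, -0.0]
contact_force: [-10.7, 2.6, 5.4]
gripper_width: 0.0163
grip_force: 89.4
```

apply_moves(
  increments=[
    [-1,[-0.4,0,0],[0,0,0]],
    [-1,[0,0,0],[0,0,0]],
    [-1,[0,0,0],[0,0,0]],
    [-1,[0,0,0],[0,0,0]],
    [-1,[0,0,0],[0,0,0]],
  ],
)

```text
time_s: 21.12
position: [0.5354, 0.0183, 0.0691]
tcp_rot: [-0.426, -3.106, -0.001]
contact_force: [-11.8, 1.7, 6.3]
gripper_width: 0.0166
grip_force: 89.6
```

```bash
python3 - <<'E'
from h import *
plan([.5,.01,.0697],np.radians(164.5))
for n in ['top','scene']: cv2.imwrite(f'pics/{n}8.png',snapshot(n)[0])
print(np.mean([sense()['contact_force'] for _ in range(3)],0))
E
```

```text
t 21.12 pos [0.5354 0.0183 0.0691] xyaw 164.38 shift [ 31.8 -17.6  -0.4] turn [-0.03 -0.38 -0.12] F [-11.8   1.7   6.3] w 0.0166
[-11.81187575   2.50622395   4.66853127]
```

apply_moves(
  increments=[
    [-1,[2,0,0],[0,0,0]],
    [-1,[5,0,0],[0,0,0]],
    [-1,[10,0,-0.5],[0,0,0]],
    [-1,[15,0,-2],[0,0,0]],
    [-1,[25,0,-10],[0,0,0]],
    [-1,[25,0,-25],[0,0,0]],
    [-1,[0,0,-25],[0,0,0]],
    [-1,[0,0,0],[0,0,0]],
    [-1,[0,0,0],[0,0,0]],
  ],
)

```text
time_s: 22.35
position: [0.4582, 0.0398, 0.131]
tcp_rot: [-0.427, -3.112, 0.0]
contact_force: [0.7, 0.4, -2.8]
gripper_width: 0.0167
grip_force: 88.6
```

```bash
python3 - <<'E'
from h import *
plan([.475,-.2725,.13],np.radians(196.4))
w,_=snapshot('wrist');cv2.imwrite('pics/w9.png',w)
a=snapshot('top')[0];cv2.imwrite('pics/t9.png',a)
b=cv2.imread('pics/top0.png')
# clip: dark pixels between spindle and front, in turntable patch, before/after
for n,i in [('before',b),('after',a)]:
    g=cv2.cvtColor(i,cv2.COLOR_BGR2GRAY)[136:180,292:326]
    print(n);print('\n'.join(''.join('#' if v<90 else '+' if v<135 else '.' for v in r) for r in g))
E
```

```text
t 22.35 pos [0.4582 0.0398 0.131 ] xyaw 164.37 shift [-100.3 -296.2    1. ] turn [  0.    -0.04 -32.03] F [ 0.7  0.4 -2.8] w 0.0167
before
.............+++..+++++...........
............++.....++++...........
............++......+++#..........
............++......+++##.........
............++.....+#++##.........
............+#+....##++##+........
...........+++##++###++##+........
...........+++######++###+........
...........+#+.++#+.+#####........
...........+###+..+#######........
...........+#############+........
............+###########+.........
.............+#########+..........
...............+#####+............
..................+...............
.........++.......................
..........++......................
.........+++......................
........+++........+++............
.......+++........++++............
........+.........+++.............
........+..........+++............
...................+++............
.......+++.........+++............
........+++.......+++.............
........+++++....++...............
.......++++++++++++...............
.........+++++++
[... 1424 characters left out ...]

..................................
..................................
..................................
..................................
..................................
..................................
..................................
..................................
..................................
..................................
..................................
..................................
..................................
..................................
..................................
..................................
..................................
.......++.........................
...+...++.........................
......++++..+..++..............+..
```

apply_moves(
  increments=[
    [-1,[0,0,0],[0,0,-8]],
    [-1,[0,0,0],[0,0,-9]],
    [-1,[0,0,0],[0,0,-8]],
    [-1,[0,0,0],[0,0,-7]],
    [-1,[9,-40,0],[0,0,0]],
    [-1,[12,-50,0],[0,0,0]],
    [-1,[12,-50,0],[0,0,0]],
    [-1,[12,-50,0],[0,0,0]],
    [-1,[12,-50,0],[0,0,0]],
    [-1,[9,-40,0],[0,0,0]],
    [-1,[6,-24,0],[0,0,0]],
    [-1,[0,0,0],[0,0,0]],
  ],
)

```text
time_s: 23.95
position: [0.4751, -0.2731, 0.1309]
tcp_rot: [0.444, -3.109, -0.002]
contact_force: [0.7, -0.1, -2.2]
gripper_width: 0.0165
grip_force: 88.8
```

apply_moves(
  increments=[
    [-1,[0,0,0],[0,0,0]],
    [-1,[0,0,0],[0,0,0]],
  ],
)

```text
time_s: 24.2
position: [0.4754, -0.271, 0.1315]
tcp_rot: [0.45, -3.109, -0.001]
contact_force: [-0.5, 0.4, -1.8]
gripper_width: 0.0164
grip_force: 88.8
```

```bash
python3 - <<'E'
from h import *
plan([.475,-.2725,.0267],np.radians(196.4))
E
```

```text
t 24.2 pos [ 0.4754 -0.271   0.1315] xyaw -163.55 shift [  0.8  -1.4 104.8] turn [ 0.04 -0.01  0.05] F [-0.5  0.4 -1.8] w 0.0164
```

apply_moves(
  increments=[
    [-1,[0,-1,40],[0,0,0]],
    [-1,[0,0,40],[0,0,0]],
    [-1,[0,0,16],[0,0,0]],
    [-1,[0,0,4],[0,0,0]],
    [-1,[0,0,2],[0,0,0]],
    [-1,[0,0,0],[0,0,0]],
    [-1,[0,0,0],[0,0,0]],
  ],
)

```text
time_s: 25.08
position: [0.4764, -0.2737, 0.031]
tcp_rot: [-0.447, 3.108, -0.002]
contact_force: [1.1, 0.6, -1.3]
gripper_width: 0.0165
grip_force: 88.8
```

apply_moves(
  increments=[
    [-1,[0,0,1],[0,0,0]],
    [-1,[0,0,0],[0,0,0]],
    [-1,[0,0,1],[0,0,0]],
    [-1,[0,0,0],[0,0,0]],
  ],
)

```text
time_s: 25.58
position: [0.4756, -0.2731, 0.0276]
tcp_rot: [0.447, -3.109, -0.0]
contact_force: [0.1, -0.2, -2.7]
gripper_width: 0.0169
grip_force: 88.8
```

apply_moves(
  increments=[
    [-1,[0,0,0.6],[0,0,0]],
    [-1,[0,0,0],[0,0,0]],
    [-1,[0,0,0.4],[0,0,0]],
    [-1,[0,0,0],[0,0,0]],
    [-1,[0,0,0],[0,0,0]],
  ],
)

```text
time_s: 26.2
position: [0.4758, -0.2732, 0.0268]
tcp_rot: [-0.447, 3.11, -0.0]
contact_force: [0.9, 1.3, -1.6]
gripper_width: 0.017
grip_force: 89.0
```

apply_moves(
  increments=[
    [-1,[0,0,0.5],[0,0,0]],
    [-1,[0,0,0],[0,0,0]],
    [-0.5,[0,0,0],[0,0,0]],
    [-0.3,[0,0,0],[0,0,0]],
    [0,[0,0,0],[0,0,0]],
    [1,[0,0,0],[0,0,0]],
    [1,[0,0,0],[0,0,0]],
    [1,[0,0,0],[0,0,0]],
    [1,[0,0,0],[0,0,0]],
  ],
)

```text
time_s: 27.32
position: [0.4757, -0.2732, 0.0263]
tcp_rot: [0.447, -3.11, -0.0]
contact_force: [0.6, -0.8, -0.4]
gripper_width: 0.0856
grip_force: 0.0
```

apply_moves(
  increments=[
    [1,[0,0,-20],[0,0,0]],
    [1,[0,0,-40],[0,0,0]],
    [1,[0,0,-50],[0,0,0]],
    [1,[40,0,-40],[0,0,0]],
    [1,[40,0,0],[0,0,0]],
    [1,[0,0,0],[0,0,0]],
    [1,[0,0,0],[0,0,0]],
    [1,[0,0,0],[0,0,0]],
  ],
)

```text
time_s: 28.32
position: [0.3995, -0.2955, 0.1764]
tcp_rot: [-0.449, 3.109, 0.0]
contact_force: [-0.2, 0.8, -0.3]
gripper_width: 0.0848
grip_force: 0.0
```

```bash
python3 - <<'E'
from h import *
plan([.475,-.2725,.0267],np.radians(196.4))
p,d=snapshot('top');cv2.imwrite('pics/t10.png',p);X=pts('top',d);X0=pts('top',np.load('top.npy'))
b=cv2.imread('pics/top0.png')
for n,q,x in [('0',b,X0),('1',p,X)]:
    h=cv2.cvtColor(q,cv2.COLOR_BGR2HSV)[165:240,380:435].astype(int)
    hh=x[165:240,380:435]
    H=hh[(hh[...,2]>.045)&(hh[...,2]<.09)];print(n,'handle pts',len(H),H.mean(0).round(4),np.median(H[:,2]).round(4),'ends',[H[(H[:,0]<H[:,0].min()+.015)][:,2].mean().round(4),H[(H[:,0]>H[:,0].max()-.015)][:,2].mean().round(4)])
    m=(h[...,1]<60);v,u=np.nonzero(m);print('steel',len(v),u.mean()+380,v.mean()+165)
E
```

```text
t 28.32 pos [ 0.3995 -0.2955  0.1764] xyaw -163.58 shift [-78.9   0.7 149.7] turn [0.01 0.   0.02] F [-0.2  0.8 -0.3] w 0.0848
0 handle pts 240 [ 0.476  -0.2705  0.0556] 0.0559 ends [np.float64(0.055), np.float64(0.0561)]
steel 270 402.4962962962963 193.34074074074073
1 handle pts 241 [ 0.4758 -0.2714  0.0555] 0.056 ends [np.float64(0.0543), np.float64(0.0558)]
steel 283 402.77031802120143 193.10247349823322
```

```bash
python3 -c "
from h import *
print(hand_in())"
```

```text
the job is handed in; nothing more can be done
None
```

I pushed the clip into the groove until it snapped in, pressed it there with the fork at about 12 N, laid the fork back flat on the mat and handed the job in; no verdict came back, but the images show the clip seated round the spindle and the fork where it started.

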